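# Show where the split ends

## Task

Your colleague wants to chalk a cut line across the carving blank with the long drying split, but a drying stick lies over the inner end of the split. Push the stick gently along the blank, away from the split, until it is a good 5 cm clear of the split's end, sliding it with your fingers (no gripping or lifting) and leaving it lying on the blank. Then point at the inner end of the split with your fingertips about 2 cm straight above it, without touching the wood of the blank at any time; finish while still pointing there, held still for at least a second, and leave the other blanks, the mallet and the tin alone.

Things in the scene. Friction and masses are not known exactly. Their poses are not given: they have to be found in the camera images.
- split_blank: Pale carving blank, 280 mm long (x), 140 wide (y), 32 thick, 0.85 kg, dark bark along its -y edge; lies loose and flat on the bench. Origin: centre of underside, z up. Has the long split: a dark crack in the top face, 6.5 mm wide at its mouth in the middle of the -x end (nearer the robot), running 110 mm along +x and narrowing. The +x part is sound.
- split_end (a point): The inner end of the long split, on the top face of split_blank (at x = -30, y = 5, z = 32 mm in that blank's frame; same axes as the blank). Hidden under the stick at the start. This is the spot to point at.
- stick: Drying stick: plain square wooden bar, 25 mm wide (x), 160 long (y), 25 high, about 65 g, lying loose across split_blank over the split's inner end, overhanging both edges by 10 mm. Origin: centre of underside, z up, x roughly along the blank's x. Slides at about 0.5 N (gripping it counts as a fault); tips off if its middle passes the blank's +x end (x = 140 mm).
- short_blank: Pale carving blank, 280 mm long (x), 140 wide (y), 32 thick, 0.85 kg, dark bark along its -y edge; lies loose and flat on the bench. Origin: centre of underside, z up. Has only a short end split, 36 mm long. To be left alone.
- knot_blank: Pale carving blank, 280 mm long (x), 140 wide (y), 32 thick, 0.85 kg, dark bark along its -y edge; lies loose and flat on the bench. Origin: centre of underside, z up. Has one round brown knot, 34 mm across, and no split. To be left alone.
- mallet: Round wooden carver's mallet standing on its head, handle up, 236 mm tall, head 90 mm in diameter. Origin at the centre of its foot. To be left alone.
- tin: Closed round tin with a paper label, 83 mm in diameter, 109 mm tall, standing. Origin at the centre of its foot. To be left alone.

How it is judged:
By the outcome, as a careful person would: the job done as asked, in the order asked, and still so for the second after the job is handed in, with the robot touching nothing.
It also fails if it takes over 43 s, if anything falls off the work surface, if the arm or the gripper's body presses on something with over 40 N, if the wrist force passes 120 N, or if a joint passes its speed limit or range.

## Robot

A 6-joint arm with a two-finger parallel gripper is mounted at the origin on the work surface. World frame = base frame: x ahead of the robot, y to its left, z up, the work surface at z = 0. Lengths are in m, angles in rad, forces in N, time in s.
With the tool pointing down it reaches from about 0.25 to 0.775 m from the base axis. Payload 4 kg.
Tool frame: the origin (TCP) lies at the very end of the fingers, on their centre line; the grasp point (between the pads) lies 19 mm behind it (robot.hold_point_z is the distance from the TCP to the grasp point, in m); z points along the fingers, y is the line along which they close (so a half turn about z gives the same grasp; the last joint's range is limited). The gripper opens to 94 mm and grips with 3 to 60 N. Pads are 16 mm wide; open, the fingers measure 119 mm over their backs; the gripper's body (75 mm by 177 mm) begins 78 mm behind the grasp point.
Start: joints at [1.025, 0.087, 1.371, -0, 1.684, -0.103], TCP at [0.236, 0.497, 0.206] pointing down, gripper open.
Joint ranges: [-3.1, 3.1], [-0.76, 2.03], [0.27, 2.55], [-1.08, 4.22], [0.17, 2.65], [-2.57, 2.57]. Speed limits (rad/s): [2.79, 2.79, 3.14, 3.14, 3.14, 3.14].

## Interface

Orientations are given as [roll, pitch, yaw] about the fixed x, y, z axes, in that order (R = Rz(yaw) Ry(pitch) Rx(roll)).
In Python, from bench import robot gives the robot as it stands.
- The arm moves only by the tool carry_out, never from a script. Its argument "steps" is a list of rows, each a list of 3 entries, a list of its own where there are three numbers: the shift along the tool's x, y, z in m, then the turn about the tool's z in units of 10 degrees (1.0 is 10 degrees), then the closure, from -1 (fully open) to 1 (shut). In form: [[[tx, ty, tz], roll, jaw], ...]. A call has 1 to 10 rows; each row is the pose to reach, as a shift and turn from the pose commanded when the call began, along the tool's axes at that moment; what a row does not reach only later rows make up. A row lasts 1/8 s, in which the tool goes at most 62.5 mm and 10.7 degrees, less where a joint would pass 70% of its speed; a pose out of reach is approached as far as the arm can. A call with a gripper value outside its range is refused whole. The fingers move at their own pace and stop on an object; the grip force is fixed at half the most. Time passes only in rows, so rows that repeat a pose let the fingers close. It gives the time, the measured TCP pose, the force, the opening and the grip force at its end, in the units of the state.
- robot.get_obs(): the state, without advancing time (a new reading comes with each control period).
- robot.snapshot(name): name is "side" or "top"; returns a dict with "image" (420x560x3 uint8, red, green, blue), "z_map" (420x560 float32, m along the optical axis (not along the pixel's ray), 0 where there is no reading), "mtx" (3x3 intrinsics, pixels), "D" ([k1, k2, p1, p2, k3] as OpenCV has them; the pictures are not rectified), "R" (3x3) and "t" (3): a world point X has camera coordinates R X + t. Camera axes: x right, y down, z forward; pixel columns grow to the right and rows downward; lengths in m; the calibration is good to about 2 mm. A picture is of the moment at which its call begins.
- robot.close_job(): hands the job in; it is judged then, once.
The state is a dict: "time": time; "joint_positions": joint angles; "qvel": joint speeds; "joint_torque": joint torques, N m; "tool_pos": TCP position; "ee_rot": TCP orientation; "wrist_force": force on the tool from outside, world axes, zero at the start; "wrist_torque": the same for the moment, N m; "width": finger opening in m; "finger_force": force on a finger pad.
Only numpy, scipy, OpenCV 4.12 (cv2) and the standard library are available. Lean on these libraries where they do the work, as an engineer would, in place of code of your own. Each camera call takes 0.05 s, during which the arm holds its last target. There are 200 camera calls.

## Working session

There is one attempt and no reset: what is moved stays moved. The work goes in short steps, Python scripts to look and compute and a tool call to move; the robot and the scene stay as the last step left them, time stands still between calls to the robot, and variables do not carry over. Pictures are saved under pics/ and viewed, at most 10 in all, crops included, and the job is handed in when it is done.

Besides the shell and the picture viewer there is one more tool, called after "Request:" as a command line: name --argument value ..., lists and objects as JSON in quotes. carry_out: Moves the arm, as the interface text tells. Its arguments: {"type":"object","properties":{"steps":{"type":"array","items":{"type":"array"}}},"required":["steps"]}

```bash
mkdir -p pics; cat > h.py <<'E'
import numpy as np, cv2
from bench import robot
def snap(n,f):
    s=robot.snapshot(n); np.savez(''+f+'.npz',**s); cv2.imwrite('pics/'+f+'.png',s['image'][:,:,::-1]); return s
def ray(s,u,v):
    p=cv2.undistortPoints(np.array([[[u,v]]],float),s['mtx'],s['D'])[0,0]
    R=np.array(s['R']); t=np.array(s['t']); return -R.T@t, R.T@np.array([p[0],p[1],1])
def atz(s,u,v,z):
    c,d=ray(s,u,v); return c+d*(z-c[2])/d[2]
def dep(s,u,v):
    c,d=ray(s,u,v); return c+d*s['z_map'][int(v),int(u)]
E
python3 - <<'E'
from h import *
o=robot.get_obs(); print(o)
for n in('top','side'): s=snap(n,n+'0'); print(s['R'],s['t'])
E
```

```text
{'time': 0.0, 'joint_positions': array([ 1.02487595e+00,  8.79284012e-02,  1.37224878e+00, -7.99564595e-06,
        1.68356367e+00, -1.03122256e-01]), 'qvel': array([ 7.02746468e-04, -1.13433489e-03,  2.94573426e-04,  1.14390722e-06,
        1.04611827e-03,  5.10374662e-04]), 'joint_torque': array([-2.72306686e-03, -3.40197015e+01, -3.02417600e+01,  7.12662097e-02,
        3.33180896e-02, -1.31437546e-04]), 'tool_pos': array([0.23539421, 0.4964838 , 0.20432147]), 'ee_rot': array([-3.13945504e+00, -2.13230563e-04,  2.69879342e+00]), 'wrist_force': array([ 0.37194396, -0.22028338,  1.02135792]), 'wrist_torque': array([ 0.03222969, -0.00950261, -0.05425938]), 'finger_force': 0.0, 'width': 0.0938621472350195}
[[ 0.02127868 -0.99964959  0.01574541]
 [-0.99611875 -0.02254367 -0.08508363]
 [ 0.08540878 -0.01387383 -0.9962494 ]] [-0.02098439  0.6048659   1.05292633]
[[ 0.9754811  -0.21902816 -0.0215242 ]
 [-0.14061856 -0.54504569 -0.82652986]
 [ 0.16930164  0.80929096 -0.56248119]] [-0.55586795  0.13985052  0.70002956]
```

View pics/top0.png

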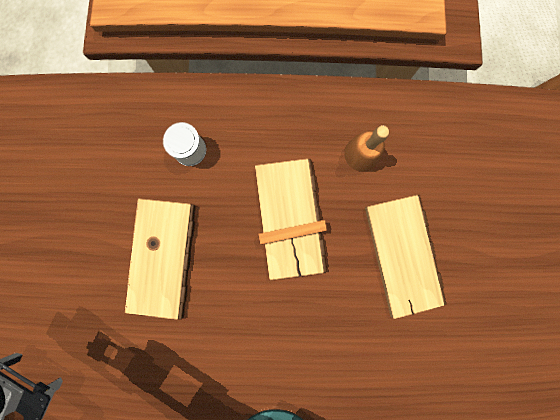

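View pics/side0.png

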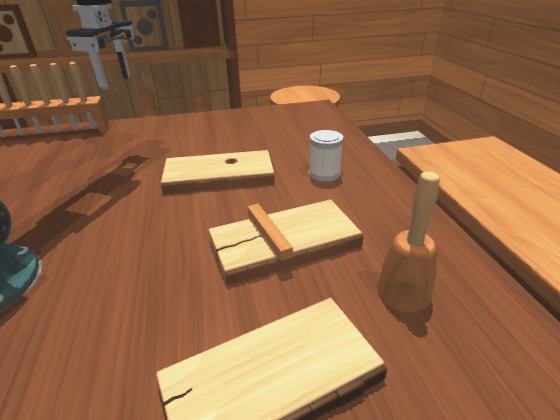

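The top view shows the long-split blank in the middle (u 255–325, v 158–280), with the stick at v≈232. The knot blank is on the left, the short-split blank on the right, and the tin and mallet are ahead of them. I'll enlarge the middle to measure.

```bash
python3 - <<'E'
import cv2
a=cv2.imread('pics/top0.png')[150:290,240:340]; cv2.imwrite('pics/c0.png',cv2.resize(a,None,fx=4,fy=4,interpolation=cv2.INTER_CUBIC))
E
```

```text
(no output)
```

View pics/c0.png

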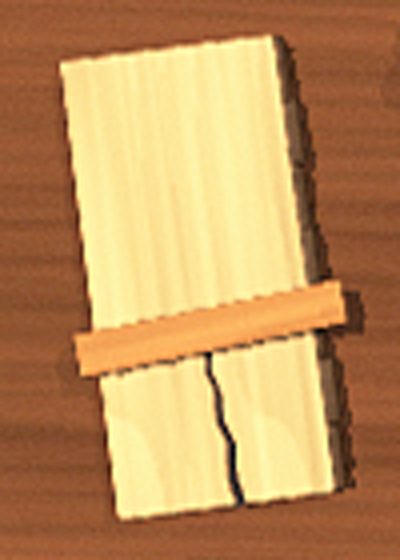

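Crop: pale face corners are at (60,62), (272,37), (333,490) and (118,520), the split mouth is at about (240,506), and the stick's top corners are near (75,338), (340,281), (345,318) and (82,375).

```bash
python3 - <<'E'
from h import *
s=dict(np.load('top0.npz'))
f=lambda p,z: atz(s,240+p[0]/4-.375,150+p[1]/4-.375,z)[:2]
C=[f(p,.032) for p in[(60,62),(272,37),(333,490),(118,520)]]; print('blank',C)
print([np.linalg.norm(C[i]-C[(i+1)%4]) for i in range(4)])
ax=[(C[0]-C[3]),(C[1]-C[2])]; print('yaws',[np.degrees(np.arctan2(a[1],a[0])) for a in ax])
m=f((240,506),.032); print('mouth',m)
S=[f(p,.057) for p in[(75,338),(340,281),(345,318),(82,375)]]; print('stick',S,np.mean(S,0),[np.linalg.norm(S[i]-S[(i+1)%4]) for i in range(4)])
print('visible crack inner',f((208,355),.032))
d=S[0]-S[1]; print('stick yaw',np.degrees(np.arctan2(d[1],d[0]))-90)
for p in [(150,150),(250,450),(200,330)]: print(dep(s,240+p[0]/4,150+p[1]/4))
# left edge + left/end reference: blank frame
a=np.mean(ax,0); y=np.arctan2(a[1],a[0]); ex=np.array([np.cos(y),np.sin(y)]); ey=np.array([-ex[1],ex[0]])
endm=(C[2]+C[3])/2; left=(C[0]+C[3])/2
cen=((C[0]+C[1]+C[2]+C[3])/4); yl=(left-cen)@ey
cc=cen+ey*(yl-.07); print('yaw',np.degrees(y),'centre',cc,'mouth in blank',(m-cc)@ex,(m-cc)@ey)
se=cc-.03*ex+.005*ey; print('split_end',se)
print('tin/mallet', dep(s,182,140),dep(s,365,155))
E
```

```text
blank [array([0.70069496, 0.06519236]), array([ 0.71924551, -0.06357735]), array([ 0.44578155, -0.10483657]), array([0.42547463, 0.02337646])]
[np.float64(0.13009904059514157), np.float64(0.2765589649477427), np.float64(0.12981122395209985), np.float64(0.2783788767321135)]
yaws [np.float64(8.639222620617499), np.float64(8.579861962262818)]
mouth [ 0.43526338 -0.0492816 ]
stick [array([0.53299179, 0.05062391]), array([ 0.56983308, -0.10439301]), array([ 0.54811189, -0.10766092]), array([0.51145846, 0.04598992])] [ 0.54059881 -0.02886002] [np.float64(0.15933463711053583), np.float64(0.021965642564832712), np.float64(0.15796219552504495), np.float64(0.022026310385454818)]
visible crack inner [ 0.52503164 -0.02832259]
stick yaw 13.368886919912654
[0.64711642 0.00831245 0.03209318]
[ 0.46792552 -0.05546563  0.03310469]
[ 0.53839587 -0.02336244  0.05832586]
yaw 8.609639627721105 centre [ 0.57355127 -0.02492869] mouth in blank -0.14037522644097225 -0.0033765567730067135
split_end [ 0.54314083 -0.02447608]
tin/mallet [0.74355933 0.23027476 0.10198847] [ 0.71631344 -0.18888459  0.11238688]
```

Request:
carry_out --steps '[[[-0.045,-0.038,0.0],-0.4,-1],[[-0.09,-0.075,0.0],-0.8,-1],[[-0.136,-0.113,0.0],-1.2,-1],[[-0.181,-0.15,0.01],-1.6,-1],[[-0.227,-0.188,0.02],-2.0,-1],[[-0.272,-0.226,0.03],-2.4,-1],[[-0.317,-0.264,0.04],-2.8,-1],[[-0.363,-0.302,0.055],-3.1,-1],[[-0.408,-0.339,0.07],-3.3,-1],[[-0.454,-0.377,0.085],-3.4,-1]]'

```text
time: 1.35
tool_pos: [0.4846, -0.04, 0.1197]
ee_rot: [3.141, 0.0, -2.991]
wrist_force: [1.2, 0.7, -0.2]
width: 0.094
finger_force: 0.0
```

Request:
carry_out --steps '[[[0.0,0.0,0.02],0,-1],[[0.0,0.0,0.04],0,-1],[[0.0,0.0,0.055],0,-1],[[0.0,0.0,0.066],0,-1],[[0.0,0.0,0.072],0,-1],[[0.0,0.0,0.076],0,-1],[[0.0,0.0,0.076],0,-1],[[0.0,0.0,0.076],0,-1]]'

```text
time: 2.35
tool_pos: [0.4848, -0.0382, 0.045]
ee_rot: [-3.141, 0.001, -2.991]
wrist_force: [0.2, -0.3, -0.5]
width: 0.0941
finger_force: 0.0
```

```bash
python3 - <<'E'
from h import *
s=snap('side','side1'); cv2.imwrite('pics/c1.png',cv2.resize(s['image'][150:300,170:390,::-1],None,fx=3.5,fy=3.5,interpolation=cv2.INTER_CUBIC)); print(robot.get_obs()['tool_pos'])
E
```

```text
[ 0.48478428 -0.03822971  0.04504059]
```

View pics/c1.png

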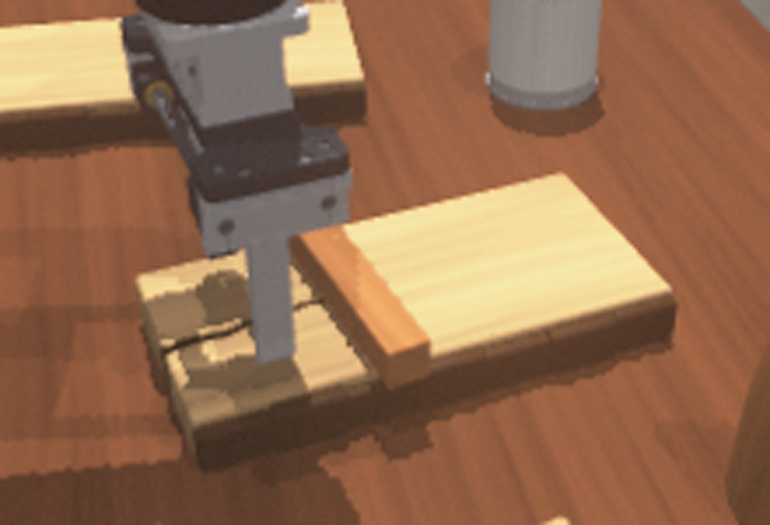

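The near finger (crop 275,355) sits in front of the stick and above the blank. Pushing slowly now.

Request:
carry_out --steps '[[[-0.008,0,0.001],0,-1],[[-0.015,0,0.001],0,-1],[[-0.02,0,0.001],0,-1],[[-0.025,0,0.001],0,-1],[[-0.03,0,0.001],0,-1],[[-0.035,0,0.001],0,-1],[[-0.04,0,0.001],0,-1],[[-0.045,0,0.001],0,-1],[[-0.05,0,0.001],0,-1],[[-0.055,0,0.001],0,-1]]'

```text
time: 3.65
tool_pos: [0.539, -0.0299, 0.0434]
ee_rot: [3.142, -0.0, -2.991]
wrist_force: [-0.4, 1.1, -0.5]
width: 0.0942
finger_force: 0.1
```

Request:
carry_out --steps '[[[-0.005,0,0],0,-1],[[-0.01,0,0],0,-1],[[-0.015,0,0],0,-1],[[-0.02,0,0],0,-1],[[-0.025,0,0],0,-1],[[-0.03,0,0],0,-1],[[-0.035,0,0],0,-1],[[-0.04,0,0],0,-1],[[-0.045,0,0],0,-1],[[-0.049,0,0],0,-1]]'

```text
time: 4.9
tool_pos: [0.5875, -0.0225, 0.0435]
ee_rot: [3.142, 0.0, -2.991]
wrist_force: [0.2, -0.1, 0.6]
width: 0.094
finger_force: 0.1
```

Request:
carry_out --steps '[[[-0.003,0,0],0,-1],[[-0.006,0,0],0,-1],[[-0.008,0,0],0,-1],[[-0.008,0,0],0,-1],[[-0.004,0,0],0,-1],[[0.005,0,0],0,-1],[[0.015,0,0],0,-1],[[0.025,0,-0.002],0,-1],[[0.025,0,-0.005],0,-1],[[0.025,0,-0.005],0,-1]]'

```text
time: 6.15
tool_pos: [0.5629, -0.0264, 0.0492]
ee_rot: [-3.141, 0.002, -2.991]
wrist_force: [0.1, 0.4, 1.8]
width: 0.0938
finger_force: 0.0
```

```bash
python3 - <<'E'
from h import *
s=snap('side','side2'); cv2.imwrite('pics/c2.png',cv2.resize(s['image'][150:300,170:390,::-1],None,fx=3.5,fy=3.5,interpolation=cv2.INTER_CUBIC)); print(robot.get_obs()['tool_pos'])
E
```

```text
[ 0.56289797 -0.02640279  0.04898166]
```

View pics/c2.png

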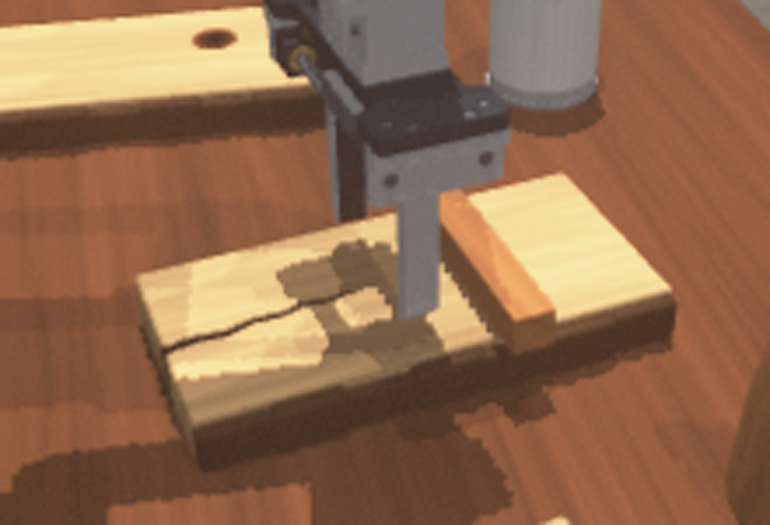

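Request:
carry_out --steps '[[[0.01,0,-0.02],0,-1],[[0.04,0,-0.05],0,-0.5],[[0.09,0,-0.08],0,0],[[0.14,0,-0.1],0,0.5],[[0.18,0,-0.1],0,1],[[0.2,0,-0.1],0,1],[[0.2,0,-0.1],0,1],[[0.2,0,-0.1],0,1]]'

```text
time: 7.2
tool_pos: [0.3654, -0.0564, 0.1492]
ee_rot: [-3.141, 0.002, -2.991]
wrist_force: [0.8, -0.4, -0.4]
width: 0.0272
finger_force: 0.0
```

```bash
python3 - <<'E'
from h import *
s=snap('side','side3'); b=snap('top','top3')
A=cv2.resize(s['image'][190:290,200:370,::-1],None,fx=4.7,fy=4.7,interpolation=cv2.INTER_CUBIC)
B=cv2.resize(b['image'][150:290,240:340,::-1],None,fx=4,fy=4,interpolation=cv2.INTER_CUBIC)
cv2.imwrite('pics/c3.png',A); cv2.imwrite('pics/c4.png',B); print(robot.get_obs()['tool_pos'],A.shape)
E
```

```text
[ 0.36540625 -0.05627422  0.1486661 ] (470, 799, 3)
```

View pics/c3.png

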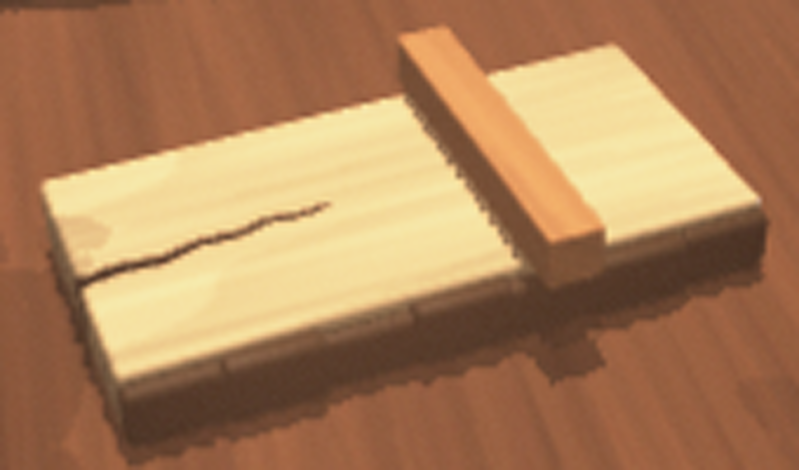

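View pics/c4.png

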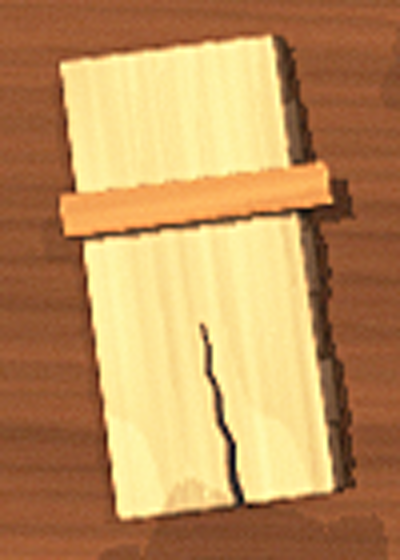

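Side crop: the split now shows fully and ends at (328,205). Top crop: the split ends at (203,325), the blank has not moved, and the stick's near top edge runs from (68,238) to (333,203).

```bash
python3 - <<'E'
from h import *
a=dict(np.load('side3.npz'));s=dict(np.load('top3.npz'))
f=lambda p,z: atz(s,240+p[0]/4-.375,150+p[1]/4-.375,z)
e1=f((203,325),.032); e2=atz(a,200+328/4.7-.4,190+205/4.7-.4,.032); print('end',e1,e2,'model .5431 -.0245')
ex=np.array([.9887,.1497])
for p in[(68,238),(333,203)]: print('clear',(f(p,.057)[:2]-[.5431,-.0245])@ex)
print('tip',((np.array([.5432,-.0250])-robot.get_obs()['tool_pos'][:2])@np.array([[-.9887,-.1497],[-.1497,.9887]]).T), robot.get_obs()['tool_pos'])
for p in[(330,205),(552,250),(400,80)]: print(atz(a,200+p[0]/4.7-.4,190+p[1]/4.7-.4,.032))
E
```

```text
end [ 0.54295594 -0.0249577   0.032     ] [ 0.54414738 -0.02821373  0.032     ] model .5431 -.0245
clear 0.06006967933982994
clear 0.0607127786659619
tip [-0.18046643  0.00430509] [ 0.36540625 -0.05627422  0.1486661 ]
[ 0.54496379 -0.02842077  0.032     ]
[ 0.62640927 -0.07933595  0.032     ]
[0.59501887 0.05515891 0.032     ]
```

Request:
carry_out --steps '[[[-0.04,0.0035,0],0,1],[[-0.09,0.0035,0],0,1],[[-0.135,0.0035,0],0,1],[[-0.165,0.0035,0.01],0,1],[[-0.18,0.0035,0.03],0,1],[[-0.181,0.0035,0.05],0,1],[[-0.181,0.0035,0.07],0,1],[[-0.181,0.0035,0.085],0,1],[[-0.181,0.0035,0.092],0,1],[[-0.181,0.0035,0.096],0,1]]'

```text
time: 8.55
tool_pos: [0.5434, -0.0257, 0.0523]
ee_rot: [3.141, 0.0, -2.991]
wrist_force: [-0.2, 0.7, 0.2]
width: 0.0006
finger_force: 0.0
```

Request:
carry_out --steps '[[[0,0,0],0,1],[[0,0,0],0,1],[[0,0,0],0,1],[[0,0,0],0,1]]'

```text
time: 9.05
tool_pos: [0.5433, -0.0258, 0.0528]
ee_rot: [-3.141, 0.001, -2.991]
wrist_force: [-0.5, 0.5, 0.7]
width: 0.0006
finger_force: 0.0
```

```bash
python3 - <<'E'
from h import *
s=snap('side','side5'); cv2.imwrite('pics/c5.png',cv2.resize(s['image'][190:290,200:370,::-1],None,fx=4.7,fy=4.7,interpolation=cv2.INTER_CUBIC))
for i in range(4):
    o=robot.get_obs(); print(o['tool_pos'],o['width'],o['wrist_force'],o['time']); robot.snapshot('side')
E
```

```text
[ 0.54327865 -0.02575975  0.05275197] 0.00017661883097069505 [0.40799529 0.12889564 1.02585039] 9.1
[ 0.54322911 -0.02572979  0.05267173] 0.0005511351342041815 [ 0.28831228 -0.08604443  0.19534658] 9.15
[ 0.54319371 -0.02572716  0.05259869] 0.0006647580054786066 [-0.15896644 -0.3130423  -0.82646664] 9.2
[ 0.54315474 -0.02573049  0.05253119] 0.0006627824037560875 [-1.11644721 -0.93604286 -0.08607186] 9.25
```

View pics/c5.png

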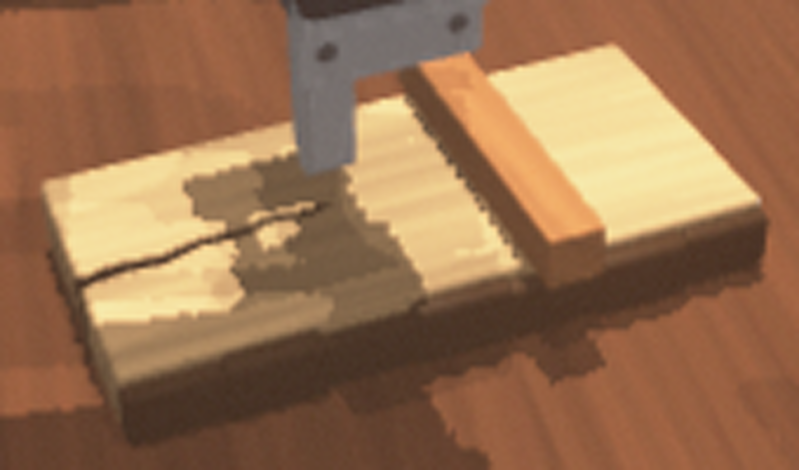

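The fingertips (328,172) are directly above the split's end (328,205), and the stick lies clear on the blank. I'll hold there, then hand in.

Request:
carry_out --steps '[[[0,0,0],0,1],[[0,0,0],0,1],[[0,0,0],0,1],[[0,0,0],0,1],[[0,0,0],0,1],[[0,0,0],0,1],[[0,0,0],0,1],[[0,0,0],0,1],[[0,0,0],0,1],[[0,0,0],0,1]]'

```text
time: 10.55
tool_pos: [0.5432, -0.0257, 0.0525]
ee_rot: [3.141, 0.0, -2.991]
wrist_force: [0.3, -0.2, -0.7]
width: 0.0005
finger_force: 0.0
```

```bash
python3 -c "
from bench import robot
print(robot.get_obs()['tool_pos'],robot.close_job())"
```

```text
the job is handed in; nothing more can be done
[ 0.54316336 -0.02569199  0.05246894] None
```

I slid the stick to about 6 cm clear of the split's end, still lying on the blank, and handed the job in at about 10.6 s with the fingertips held still about 2 cm above that end; I saw no sign of touching the blank or the other objects.

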